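Swap the dip pots into their own meal boxes

TASK

The four lidded dip pots are all standing in the wrong pink meal boxes: swap them round so that each stands upright in the middle of the box of its own shape and size (large round, small round, square, oblong), the oblong pot lying lengthwise along its box. The cork trivet is free for parking a pot on the way. Keep the pots upright, set them down rather than dropping them, and leave the stack of lids where it is.

Things in the scene. Friction and masses are not known exactly. Their poses are not given: they have to be found in the camera images.
- pot_large_round: Large round dip pot, 62 mm diameter. Loose, 0.07 to 0.25 kg, closed and rigid, matt white with a grey lid that does not come off; straight sides, 70 mm tall, so its top 40 mm or so stand above the walls of any box. Origin: centre of the underside; z up.
- pot_small_round: Small round dip pot, 40 mm diameter. Loose, 0.07 to 0.25 kg, closed and rigid, matt white with a grey lid that does not come off; straight sides, 70 mm tall, so its top 40 mm or so stand above the walls of any box. Origin: centre of the underside; z up.
- pot_square: Square dip pot, 48 x 48 mm. Loose, 0.07 to 0.25 kg, closed and rigid, matt white with a grey lid that does not come off; straight sides, 70 mm tall, so its top 40 mm or so stand above the walls of any box. Origin: centre of the underside; z up, x and y square to its sides.
- pot_oblong: Oblong dip pot, 68 mm long (along its x) and 38 mm wide (along its y). Loose, 0.07 to 0.25 kg, closed and rigid, matt white with a grey lid that does not come off; straight sides, 70 mm tall, so its top 40 mm or so stand above the walls of any box. Origin: centre of the underside; z up.
- box_large_round: Large round open pink meal box, 136 mm outer diameter at the rim. Fixed to the table. 30 mm high, walls 4 mm, floor 4 mm thick (a pot standing in it has its underside 4 mm above the table). Origin: centre of the underside, on the table; z up.
- box_small_round: Small round open pink meal box, 102 mm outer diameter at the rim. Fixed to the table. 30 mm high, walls 4 mm, floor 4 mm thick (a pot standing in it has its underside 4 mm above the table). Origin: centre of the underside, on the table; z up.
- box_square: Square open pink meal box, 110 x 110 mm outside. Fixed to the table. 30 mm high, walls 4 mm, floor 4 mm thick (a pot standing in it has its underside 4 mm above the table). Origin: centre of the underside, on the table; z up, x and y square to its sides.
- box_oblong: Oblong open pink meal box, 142 mm long (along its x) and 90 mm wide (along its y) outside. Fixed to the table. 30 mm high, walls 4 mm, floor 4 mm thick (a pot standing in it has its underside 4 mm above the table). Origin: centre of the underside, on the table; z up.
- trivet: Flat round cork trivet, 110 mm diameter, 8 mm thick, fixed to the table, empty at the start: a free place to park a pot. Origin: centre of the underside, on the table; z up.
- lid_stack: Bystander: neat stack of white box lids, 145 (along x) x 100 x 28 mm, loose, 0.5 kg; to be left where it is. Origin: centre of the underside; z up.
There are look-alikes about, which are no part of the job. What is shaped like the pot_square but yellow is not meant. What is shaped like the pot_oblong but orange is not meant.

How it is judged:
By the outcome, as a careful person would: the job done as asked, in the order asked, and still so for the second after the job is handed in, with the robot touching nothing.
It also fails if it takes over 144 s, if anything falls off the work surface, if the arm or the gripper's body presses on something with over 40 N, if the wrist force passes 120 N, or if a joint passes its speed limit or range.

ROBOT

A 6-joint arm with a two-finger parallel gripper is mounted at the origin on the work surface. World frame = base frame: x ahead of the robot, y to its left, z up, the work surface at z = 0. Lengths are in m, angles in rad, forces in N, time in s.
With the tool pointing down it reaches from about 0.25 to 0.725 m from the base axis. Payload 4 kg.
Tool frame: the origin (TCP) lies at the very end of the fingers, on their centre line; the grasp point (between the pads) lies 19 mm behind it; z points along the fingers, y is the line along which they close (so a half turn about z gives the same grasp; the last joint's range is limited). The gripper opens to 85 mm and grips with 20 to 120 N. Pads are 22 mm wide; open, the fingers measure 114 mm over their backs; the gripper's body (76 mm by 85 mm) begins 54 mm behind the grasp point. The pads swing forward as they close: fully open they stand 13 mm farther back than shut.
Start: joints at [-1.139, 0.241, 0.005, 1.335, 0, 1.571], TCP at [0.209, -0.454, 0.231] pointing down, gripper open.
Joint ranges: [-2.72, 2.72], [-1.05, 1.87], [-1.09, 1.28], [-1.99, 2.15], [-1.42, 1.44], [-3.14, 3.14]. Speed limits (rad/s): [2.79, 2.79, 3.14, 3.14, 3.14, 3.14].

INTERFACE

Orientations are given as a unit quaternion [x, y, z, w].
In Python, from workcell import bot, vision, workorder gives the robot as it stands.
- The arm moves only by the shell command python3 -m creep 'ROWS' [OPENING]. ROWS is JSON, a list of rows, each a list of 2 entries, a list of its own where there are three numbers: the shift along the tool's x, y, z in mm, then the turn, a rotation vector about the tool's x, y, z in rad. In form: [[[dx, dy, dz], [wx, wy, wz]], ...]. A call has 1 to 12 rows; each row shifts and turns the commanded pose from where the row before left it, along the tool's axes as they then stand; what a row does not reach is not made up. A row lasts 1/8 s, in which the tool goes at most 62.5 mm and 10.7 degrees, less where a joint would pass 70% of its speed; a pose out of reach is approached as far as the arm can. A call is refused whole if a number of a shift passes 62.5 or a number of a turn 0.188, either way. A call with a gripper value outside its range is refused whole. OPENING is the finger opening in mm, from 0 to 85.4, set as the call begins (- or left out, the last holds). The fingers move at their own pace and stop on an object; the grip force is fixed at half the most. Time passes only in rows, so rows that do not move let the fingers close. It gives the time, the measured TCP pose, the force, the opening and the grip force at its end, in the units of the state.
- bot.get_obs(): the state, without advancing time (a new reading comes with each control period).
- vision.camera(name): name is "side" or "top"; returns a dict with "image" (420x560x3 uint8, blue, green, red), "z_map" (420x560 float32, m along the optical axis (not along the pixel's ray), 0 where there is no reading), "K" (3x3 intrinsics, pixels), "rvec" (rotation vector, rad) and "tvec" (3), from world to camera coordinates, as OpenCV has them. Camera axes: x right, y down, z forward; pixel columns grow to the right and rows downward; lengths in m; the calibration is good to about 2 mm. A picture is of the moment at which its call begins.
- workorder.job_done(): hands the job in; it is judged then, once.
Trained networks look in a picture, given as the dict that the camera call returned (one of the last four; its "shot" number tells which), for a name from the list of things; names that differ only in an ending like _2 or _b are one class to them, and where a whole thing is asked for, a point or a joint stands for the part that bears it (a point fixed in the world has none). Each returns a list of dicts, best first, with "score" (0 to 1); they miss things now and then, are a little off and sometimes report something else, mostly with a low value. They report only what shows in the picture. A call takes as long as a camera call. They do not tell look-alikes from the thing itself.
- vision.spot_in(picture, query): "position" ([column, row] in pixels, amid what is visible of it).
- vision.place_of(picture, query): "position" ([column, row] in pixels: a listed point, or the origin of a listed thing).
The state is a dict: "clock": time; "joint_pos": joint angles; "joint_vel": joint speeds; "tau": joint torques, N m; "eef_pos": TCP position; "tool_rot": TCP orientation; "ft_force": force on the tool from outside, world axes, zero at the start; "ft_torque": the same for the moment, N m; "grip_width": finger opening in m; "grasp_force": force on a finger pad.
Only numpy, scipy, OpenCV 4.12 (cv2) and the standard library are available. Lean on these libraries where they do the work, as an engineer would, in place of code of your own. Each camera call takes 0.05 s, during which the arm holds its last target. There are 200 camera calls.

## Working session

There is one attempt and no reset: what is moved stays moved. The work goes in short steps, Python scripts to look and compute and a shell command to move; the robot and the scene stay as the last step left them, time stands still between calls to the robot, and variables do not carry over. Pictures are saved under pics/ and viewed, at most 14 in all, crops included, and the job is handed in when it is done.

```bash
mkdir -p pics; cat > h.py <<'E'
import numpy as np, cv2
from workcell import bot, vision, workorder
def w2p(c,P):
    return cv2.projectPoints(np.float64(P).reshape(-1,1,3),c["rvec"],c["tvec"],c["K"],None)[0].reshape(-1,2)
def p2w(c,uv,z):
    R=cv2.Rodrigues(c["rvec"])[0];t=np.array(c["tvec"]).reshape(3)
    d=R.T@np.linalg.inv(c["K"])@np.array([uv[0],uv[1],1.]);o=-R.T@t
    return o+d*(z-o[2])/d[2]
def cloud(c):
    z=c["z_map"];v,u=np.indices(z.shape);K=np.array(c["K"])
    p=np.stack([(u-K[0,2])/K[0,0]*z,(v-K[1,2])/K[1,1]*z,z],-1)
    R=cv2.Rodrigues(c["rvec"])[0];t=np.array(c["tvec"]).reshape(3)
    w=(p-t)@R; w[z==0]=np.nan; return w
E
python3 - <<'E'
from h import *
for n in("top","side"):
    c=vision.camera(n);cv2.imwrite(f"pics/{n}0.png",c["image"])
    if n=="top":
        for q in "pot_large_round pot_small_round pot_square pot_oblong box_large_round box_small_round box_square box_oblong trivet lid_stack".split():
            print(q,[(np.round(r["position"]),round(r["score"],2),np.round(p2w(c,r["position"],0.0),3)[:2]) for r in vision.place_of(c,q)[:3]])
        w=cloud(c);m=(w[...,2]>.062)&(w[...,2]<.095)
        k,l,s,ce=cv2.connectedComponentsWithStats(m.astype(np.uint8))
        for i in range(1,k):
            if s[i,4]>60:
                p=w[l==i];r=cv2.minAreaRect(np.float32(p[:,:2]*1000));print(np.round(ce[i]),s[i,4],np.round(r[0]),np.round(r[1]),round(r[2],1),np.nanmedian(p[:,2]).round(3),c["image"][l==i].mean(0).round())
print(bot.get_obs())
E
```

```text
pot_large_round [(array([297., 261.]), 0.78, array([0.43 , 0.008]))]
pot_small_round [(array([400., 261.]), 0.69, array([ 0.432, -0.201])), (array([206., 166.]), 0.65, array([0.63 , 0.201]))]
pot_square [(array([197., 248.]), 0.85, array([0.455, 0.213])), (array([140., 263.]), 0.68, array([0.423, 0.329]))]
pot_oblong [(array([130., 171.]), 0.87, array([0.617, 0.362])), (array([300., 261.]), 0.53, array([0.431, 0.004]))]
box_large_round [(array([400., 258.]), 0.57, array([ 0.437, -0.203]))]
box_small_round [(array([206., 164.]), 0.95, array([0.634, 0.202]))]
box_square [(array([297., 263.]), 0.79, array([0.427, 0.009]))]
box_oblong [(array([196., 248.]), 0.62, array([0.455, 0.216]))]
trivet [(array([408., 176.]), 0.77, array([ 0.612, -0.226]))]
lid_stack [(array([294., 173.]), 0.97, array([0.616, 0.015]))]
[494.  82.] 149 [ 791. -389.] [39. 23.] 43.9 0.075 [11. 24. 42.]
[200. 152.] 665 [637. 203.] [69. 38.] 25.6 0.073 [139. 151. 148.]
[120. 161.] 681 [619. 360.] [39. 68.] 75.0 0.069 [  2. 105. 171.]
[190. 248.] 664 [449. 215.] [48. 49.] 14.5 0.073 [146. 153. 150.]
[300. 258.] 838 [431
[... 241 characters left out ...]
'clock': 0.6, 'joint_pos': array([-1.13900897e+00,  2.40561686e-01,  5.00318214e-03,  1.33519102e+00,
       -2.16599573e-05,  1.57079345e+00]), 'joint_vel': array([-0.00037732, -0.00064845,  0.00162311,  0.00197113, -0.00120279,
        0.00062093]), 'tau': array([ 4.18078689e-04, -3.71974182e+01,  2.52571732e+01,  1.34164737e-03,
        8.08322011e-05, -8.39165697e-07]), 'eef_pos': array([ 0.20924352, -0.45411691,  0.23132684]), 'tool_rot': array([ 9.76785031e-01,  2.14221852e-01, -5.56571572e-06,  2.51773485e-05]), 'ft_force': array([ 0.50804808,  0.38780424, -0.33104492]), 'ft_torque': array([ 0.01000376,  0.02892222, -0.03077463]), 'grasp_force': 0.0, 'grip_width': 0.08565738151721342}
```

View pics/top0.png

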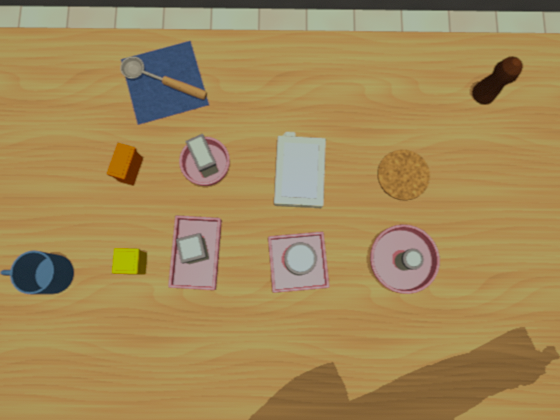

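View pics/side0.png

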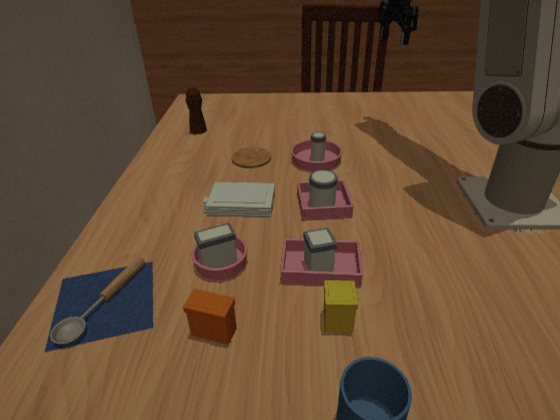

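Top view: small round pot in the large round box (412,259), large round in the square box (300,258), square in the oblong box (190,248), oblong in the small round box (200,152); empty trivet at (404,175). The side view agrees; the yellow and orange blocks are the look-alikes. Next come the box poses from the pink rims.

```bash
python3 - <<'E'
from h import *
c=vision.camera("top");w=cloud(c);h=cv2.cvtColor(c["image"],cv2.COLOR_BGR2HSV).astype(int)
pink=((h[...,0]>160)|(h[...,0]<4))&(h[...,1]>50)
z=w[...,2]
for n,uv in dict(LR=(404,259),SR=(205,161),SQ=(298,262),OB=(196,252)).items():
    m=np.zeros(z.shape,bool);u,v=uv;m[v-48:v+48,u-48:u+48]=1
    g=pink&m; k,l,s,_=cv2.connectedComponentsWithStats(g.astype(np.uint8)); g=l==1+np.argmax(s[1:,4])
    r=g&(z>.022)&(z<.036);p=np.float32(w[r][:,:2]*1000)
    a=cv2.minAreaRect(p);print(n,len(p),"rim",np.round(a[0],1),np.round(a[1],1),round(a[2],1),"circ",[np.round(x,1) for x in cv2.minEnclosingCircle(p)])
    hull=cv2.convexHull(np.argwhere(g)[:,::-1].astype(np.int32))[:,0]
    q=np.float32([p2w(c,x,.03)[:2]*1000 for x in hull]);a=cv2.minAreaRect(q);print("   outl",np.round(a[0],1),np.round(a[1],1),round(a[2],1),[np.round(x,1) for x in cv2.minEnclosingCircle(q)])
m=(z>.004)&(z<.013);m[:140]=0;m[:,:370]=0;m[210:]=0;m[:,440:]=0
p=np.float32(w[m][:,:2]*1000);print("trivet",len(p),cv2.minEnclosingCircle(p))
# tops
m=(z>.066)&(z<.085)
for n,(u,v) in dict(sr=(412,259),lr=(300,258),sq=(190,248),ob=(200,152)).items():
    k=np.zeros(z.shape,bool);k[v-25:v+25,u-25:u+25]=1;p=np.float32(w[m&k][:,:2]*1000)
    a=cv2.minAreaRect(p);print(n,np.round(a[0],1),np.round(a[1],1),round(a[2],1),np.round(cv2.boxPoints(a)).tolist())
E
```

```text
LR 576 rim [ 436.  -202.6] [132.7 135.1] 0.5 circ [array([ 435.1, -202.5]), np.float64(68.3)]
   outl [ 435.8 -202.5] [132.4 133.8] 0.5 [array([ 435.6, -202. ]), np.float64(68.2)]
SR 319 rim [629.7 200. ] [95.5 99.8] 26.3 circ [array([632.1, 201.3]), np.float64(50.8)]
   outl [629.2 199.8] [97.5 99.7] 26.2 [array([631.5, 200.9]), np.float64(51.6)]
SQ 438 rim [427.4   9. ] [109.8 109.7] 5.7 circ [array([428. ,   8.7]), np.float64(76.1)]
   outl [427.4   9. ] [109.9 109.5] 5.6 [array([427.8,   8.9]), np.float64(75.9)]
OB 485 rim [444.5 213.4] [ 89.5 141.8] 87.1 circ [array([444.1, 213.8]), np.float64(82.0)]
   outl [444.4 212.6] [ 91.3 141.6] 87.0 [array([444.1, 213.9]), np.float64(82.0)]
trivet 1991 ((611.7537231445312, -220.4433135986328), 71.63285064697266)
sr [ 430.8 -204.6] [37.7 38.7] 0.6 [[412.0, -185.0], [412.0, -224.0], [450.0, -224.0], [449.0, -185.0]]
lr [431.1   6.8] [60.6 60.7] 90.0 [[401.0, -23.0], [461.0, -24.0], [461.0, 37.0], [401.0, 37.0]]
sq [448.5 215. ] [48.2 48.3] 15.1 [[419.0, 232.0], [432.0, 185.0], [478.0, 198.0], [465.0, 245.0]]
ob [637.1 203.4] [69.  37.9] 25.4 [[598.0, 206.0], [614.0, 171.0], [676.0, 201.0], [660.0, 235.0]]
```

```bash
python3 -m creep '[[[0,0,0],[0,0,0.144]],[[0,0,0],[0,0,0.144]],[[0,0,0],[0,0,0.144]],[[27.7,-31.2,13.9],[0,0,0]],[[27.7,-31.2,13.9],[0,0,0]],[[27.7,-31.2,13.9],[0,0,0]],[[27.7,-31.2,13.9],[0,0,0]],[[27.7,-31.2,13.9],[0,0,0]],[[27.7,-31.2,13.9],[0,0,0]],[[27.7,-31.2,13.9],[0,0,0]],[[27.7,-31.2,13.9],[0,0,0]],[[0,0,0],[0,0,0]]]' 85
```

```text
clock: 2.15
eef_pos: [0.4317, -0.2023, 0.1191]
tool_rot: [1.0, 0.002, -0.001, -0.001]
ft_force: [-0.8, 0.1, -0.3]
grip_width: 0.085
grasp_force: 0.0
```

```bash
python3 -m creep '[[[-1,2.3,27],[0,0,0]],[[0,0,27],[0,0,0]],[[0,0,20],[0,0,0]],[[0,0,7],[0,0,0]],[[0,0,0],[0,0,0]]]' && python3 -m creep '[[[0,0,0],[0,0,0]],[[0,0,0],[0,0,0]],[[0,0,0],[0,0,0]],[[0,0,0],[0,0,0]],[[0,0,0],[0,0,0]],[[0,0,0],[0,0,0]],[[0,0,0],[0,0,0]]]' 20
```

```text
clock: 2.78
eef_pos: [0.4296, -0.2073, 0.0393]
tool_rot: [1.0, -0.0, -0.0, 0.0]
ft_force: [0.6, 0.8, 0.9]
grip_width: 0.0848
grasp_force: 0.0
clock: 3.65
eef_pos: [0.4306, -0.2071, 0.04]
tool_rot: [1.0, -0.0, 0.001, 0.0]
ft_force: [-0.1, 0.5, 5.2]
grip_width: 0.0388
grasp_force: 60.0
```

```bash
python3 -m creep '[[[0,0,-15],[0,0,0]],[[0,0,-25],[0,0,0]],[[0,0,-20],[0,0,0]],[[30,2,0],[0,0,0]],[[40,3,0],[0,0,0]],[[40,3,0],[0,0,0]],[[40,2,0],[0,0,0]],[[20,1,0],[0,0,0]],[[11,1,0],[0,0,0]],[[0,0,20],[0,0,0]],[[0,0,15],[0,0,0]],[[0,0,0],[0,0,0]]]'
```

```text
clock: 5.15
eef_pos: [0.6089, -0.2184, 0.0621]
tool_rot: [1.0, -0.0, -0.002, -0.001]
ft_force: [0.3, 0.5, -1.0]
grip_width: 0.0386
grasp_force: 60.3
```

```bash
python3 - <<'E'
from h import *
a=vision.camera("top");b=vision.camera("side")
cv2.imwrite("pics/a.png",np.vstack([a["image"][130:330,300:500],b["image"][60:260,180:380]]))
E
```

```text
(no output)
```

View pics/a.png

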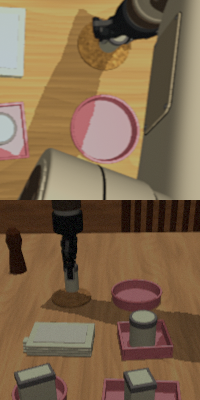

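The pot is held upright above the trivet, at (105,40) in the upper crop. Lowering and releasing it.

```bash
python3 -m creep '[[[0,0,9],[0,0,0]],[[0,0,5],[0,0,0]],[[0,0,2],[0,0,0]],[[0,0,1.5],[0,0,0]],[[0,0,0],[0,0,0]]]'
```

```text
clock: 5.88
eef_pos: [0.6109, -0.2189, 0.0466]
tool_rot: [1.0, -0.0, 0.0, 0.0]
ft_force: [0.1, -0.3, -0.2]
grip_width: 0.0389
grasp_force: 60.3
```

```bash
python3 -m creep '[[[0,0,1],[0,0,0]],[[0,0,1],[0,0,0]],[[0,0,0.7],[0,0,0]],[[0,0,0],[0,0,0]]]'; python3 -m creep '[[[0,0,0],[0,0,0]],[[0,0,0],[0,0,0]],[[0,0,0],[0,0,0]],[[0,0,0],[0,0,0]],[[0,0,-20],[0,0,0]],[[0,0,-30],[0,0,0]],[[0,0,-30],[0,0,0]],[[0,0,0],[0,0,0]]]' 85
```

```text
clock: 6.38
eef_pos: [0.6109, -0.2189, 0.0441]
tool_rot: [1.0, -0.0, 0.0, 0.0]
ft_force: [-0.8, 0.1, 1.1]
grip_width: 0.0386
grasp_force: 60.3
clock: 7.38
eef_pos: [0.613, -0.2196, 0.1273]
tool_rot: [1.0, -0.0, 0.003, 0.001]
ft_force: [0.3, -0.1, -1.3]
grip_width: 0.085
grasp_force: 0.0
```

```bash
python3 -m creep '[[[-30,-37.6,0],[0,0,0]],[[-30,-37.6,0],[0,0,0]],[[-30,-37.6,0],[0,0,0]],[[-30,-37.6,0],[0,0,0]],[[-30,-37.6,0],[0,0,0]],[[-30,-37.6,0],[0,0,0]],[[0,0,0],[0,0,0]],[[0,0,0],[0,0,0]]]'
```

```text
clock: 8.38
eef_pos: [0.4313, 0.0025, 0.1237]
tool_rot: [1.0, 0.002, 0.0, -0.001]
ft_force: [-0.0, 0.2, -0.6]
grip_width: 0.0849
grasp_force: 0.0
```

```bash
python3 -m creep '[[[0,-3.5,20],[0,0,0]],[[0,0,25],[0,0,0]],[[0,0,25],[0,0,0]],[[0,0,12],[0,0,0]],[[0,0,5],[0,0,0]],[[0,0,0],[0,0,0]],[[0,0,0],[0,0,0]]]' && python3 -m creep '[[[0,0,0],[0,0,0]],[[0,0,0],[0,0,0]],[[0,0,0],[0,0,0]],[[0,0,0],[0,0,0]],[[0,0,0],[0,0,0]]]' 40
```

```text
clock: 9.25
eef_pos: [0.4318, 0.0044, 0.0376]
tool_rot: [1.0, 0.004, 0.001, -0.002]
ft_force: [0.7, -0.2, -0.2]
grip_width: 0.0849
grasp_force: 0.0
clock: 9.88
eef_pos: [0.4317, 0.0049, 0.0379]
tool_rot: [1.0, 0.004, 0.001, -0.003]
ft_force: [-1.7, 1.1, 5.2]
grip_width: 0.0605
grasp_force: 64.2
```

```bash
python3 -m creep '[[[0,0,-15],[0,0,0]],[[0,0,-25],[0,0,0]],[[0,0,-15],[0,0,0]],[[1,30,0],[0,0,0]],[[1,40,0],[0,0,0]],[[1,40,0],[0,0,0]],[[1,40,0],[0,0,0]],[[0.5,37,0],[0,0,0]],[[0,20,0],[0,0,0]],[[0,0,20],[0,0,0]],[[0,0,15],[0,0,0]],[[0,0,0],[0,0,0]]]'; python3 -m creep '[[[0,0,8],[0,0,0]],[[0,0,4],[0,0,0]],[[0,0,0],[0,0,0]],[[0,0,0],[0,0,0]]]'
```

```text
clock: 11.38
eef_pos: [0.4354, -0.2019, 0.0546]
tool_rot: [1.0, 0.004, -0.002, -0.003]
ft_force: [-0.0, 0.9, -2.3]
grip_width: 0.0607
grasp_force: 65.9
clock: 11.88
eef_pos: [0.4372, -0.2025, 0.0442]
tool_rot: [1.0, 0.004, 0.0, -0.002]
ft_force: [0.6, 0.6, -2.5]
grip_width: 0.0609
grasp_force: 65.9
```

```bash
python3 -m creep '[[[-1,0,2],[0,0,0]],[[0,0,2],[0,0,0]],[[0,0,1],[0,0,0]],[[0,0,0.7],[0,0,0]],[[0,0,0],[0,0,0]],[[0,0,0],[0,0,0]]]'
```

```text
clock: 12.62
eef_pos: [0.436, -0.2025, 0.0382]
tool_rot: [1.0, 0.004, 0.0, -0.002]
ft_force: [1.0, -0.5, -1.7]
grip_width: 0.0606
grasp_force: 65.9
```

```bash
python3 -m creep '[[[0,0,0.6],[0,0,0]],[[0,0,0],[0,0,0]]]'; python3 -m creep '[[[0,0,0],[0,0,0]],[[0,0,0],[0,0,0]],[[0,0,0],[0,0,0]],[[0,0,0],[0,0,0]],[[0,0,-15],[0,0,0]],[[0,0,-30],[0,0,0]],[[0,0,-40],[0,0,0]],[[0,0,0],[0,0,0]]]' 85; python3 -m creep '[[[1.6,-41.7,0],[0,0,0]],[[1.6,-41.7,0],[0,0,0]],[[1.6,-41.7,0],[0,0,0]],[[1.6,-41.7,0],[0,0,0]],[[1.6,-41.7,0],[0,0,0]],[[1.6,-41.7,0],[0,0,0]],[[1.6,-41.7,0],[0,0,0]],[[1.6,-41.7,0],[0,0,0]],[[1.6,-41.7,0],[0,0,0]],[[1.6,-41.7,0],[0,0,0]],[[0,0,0],[0,0,-0.127]],[[0,0,0],[0,0,-0.127]]]'; python3 -m creep '[[[0,0,0],[0,0,0]],[[0,0,0],[0,0,0]]]'
```

```text
clock: 12.88
eef_pos: [0.4361, -0.2025, 0.038]
tool_rot: [1.0, 0.004, 0.0, -0.002]
ft_force: [-1.4, -0.4, 2.3]
grip_width: 0.0608
grasp_force: 65.9
clock: 13.88
eef_pos: [0.4385, -0.2041, 0.1258]
tool_rot: [1.0, 0.004, 0.003, -0.001]
ft_force: [1.0, -0.2, -0.8]
grip_width: 0.0851
grasp_force: 0.0
clock: 15.38
eef_pos: [0.4474, 0.0997, 0.1328]
tool_rot: [0.978, 0.205, 0.002, -0.049]
ft_force: [-0.3, -0.1, 0.7]
grip_width: 0.0852
grasp_force: 0.0
clock: 15.62
eef_pos: [0.4474, 0.0991, 0.1327]
tool_rot: [0.978, 0.202, 0.002, -0.049]
ft_force: [-0.4, -0.2, -0.5]
grip_width: 0.0853
grasp_force: 0.0
```

```bash
python3 - <<'E'
from h import *
a=vision.camera("top");b=vision.camera("side")
cv2.imwrite("pics/b.png",np.hstack([a["image"][100:320,120:460],b["image"][60:280,180:380]]))
w=cloud(a);z=w[...,2];m=(z>.066)&(z<.085)
for n,(u,v) in dict(sr=(413,166),lr=(410,258)).items():
    k=np.zeros(z.shape,bool);k[v-25:v+25,u-25:u+25]=1;p=np.float32(w[m&k][:,:2]*1000)
    q=cv2.minAreaRect(p);print(n,np.round(q[0],1),np.round(q[1],1))
print(bot.get_obs()["tool_rot"],bot.get_obs()["eef_pos"])
E
```

```text
sr [ 611.5 -216.4] [38.8 38.2]
lr [ 435.6 -201.1] [58.8 62.1]
[ 0.97819495  0.20187352  0.0017704  -0.04877071] [0.44728329 0.09900001 0.13260242]
```

View pics/b.png

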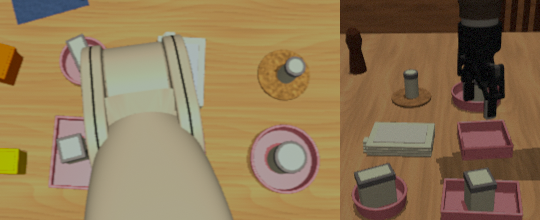

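The large pot stands centred in its box and the small one on the trivet, but the arm fell short with a tilt. Checking the joints.

```bash
python3 - <<'E'
from h import *
o=bot.get_obs();print(o["joint_pos"].round(3),o["ft_force"],o["tau"].round(1))
from scipy.spatial.transform import Rotation as R
r=R.from_quat(o["tool_rot"]);print(r.as_matrix().round(3))
E
```

```text
[ 0.153  0.23  -0.282  1.06   0.098  2.888] [ 0.27261024  0.00771414 -0.13628467] [  0.  -34.2  22.8   0.    0.3   0. ]
[[ 0.918  0.395 -0.016]
 [ 0.395 -0.914  0.096]
 [ 0.023 -0.095 -0.995]]
```

Joint 6 hit its limit (q6 = q1 + 180° − heading), so I'll use a heading about 90° on. A helper will work out the steps.

```bash
cat >> h.py <<'E'
from scipy.spatial.transform import Rotation as Ro
def plan(th,x,y,z,n):
    """rotvec/row (n rows) to heading th deg, tool down; then shift in the new tool frame, mm; q6 at goal"""
    o=bot.get_obs();t=np.radians(th);T=np.array([[np.cos(t),np.sin(t),0],[np.sin(t),-np.cos(t),0],[0,0,-1]])
    v=(Ro.from_quat(o["tool_rot"]).inv()*Ro.from_matrix(T)).as_rotvec()
    print("turn",v.round(3),"per row",(v/n).round(4),"shift",(T.T@(np.array([x,y,z])-o["eef_pos"]*1000)).round(1),"q6",np.degrees(np.arctan2(y,x))+180-th)
E
python3 -c "
from h import *
plan(105.1,448.5,215,123,9)"
```

```text
turn [-0.062 -0.087 -1.426] per row [-0.0068 -0.0096 -0.1585] shift [111.7  31.4   9.6] q6 100.51192694649808
```

```bash
python3 -m creep '[[[0,0,0],[-0.0068,-0.0096,-0.1585]],[[0,0,0],[-0.0068,-0.0096,-0.1585]],[[0,0,0],[-0.0068,-0.0096,-0.1585]],[[0,0,0],[-0.0068,-0.0096,-0.1585]],[[0,0,0],[-0.0068,-0.0096,-0.1585]],[[0,0,0],[-0.0068,-0.0096,-0.1585]],[[0,0,0],[-0.0068,-0.0096,-0.1585]],[[0,0,0],[-0.0068,-0.0096,-0.1585]],[[0,0,0],[-0.0068,-0.0096,-0.1585]],[[0,0,0],[0,0,0]],[[0,0,0],[0,0,0]]]'; python3 -c "
from h import *
plan(105.1,448.5,215,123,1)"
```

```text
clock: 17.1
eef_pos: [0.4473, 0.0989, 0.1326]
tool_rot: [0.609, 0.794, 0.0, -0.0]
ft_force: [-0.9, 0.2, -0.2]
grip_width: 0.085
grasp_force: 0.0
turn [ 0.    -0.001 -0.001] per row [ 0.     -0.0006 -0.0012] shift [111.8  31.4   9.6] q6 100.51192694649808
```

```bash
python3 -m creep '[[[28,7.9,2.4],[0,0,0]],[[28,7.9,2.4],[0,0,0]],[[28,7.9,2.4],[0,0,0]],[[28,7.9,2.4],[0,0,0]],[[0,0,20],[0,0,0]],[[0,0,0],[0,0,0]],[[0,0,0],[0,0,0]],[[0,0,0],[0,0,0]]]'; python3 -c "
from h import *
plan(105.1,448.5,215,37,1)"
```

```text
clock: 18.1
eef_pos: [0.4491, 0.2152, 0.1038]
tool_rot: [0.608, 0.794, 0.001, 0.0]
ft_force: [-0.2, 0.5, 0.8]
grip_width: 0.0848
grasp_force: 0.0
turn [ 0.001 -0.001  0.   ] per row [ 0.0014 -0.0007  0.0002] shift [-0.  -0.6 66.8] q6 100.51192694649808
```

```bash
python3 -m creep '[[[0,0,20],[0,0,0]],[[0,0,25],[0,0,0]],[[0,0,16],[0,0,0]],[[0,0,5],[0,0,0]],[[0,0,0],[0,0,0]],[[0,0,0],[0,0,0]]]' && python3 -m creep '[[[0,0,0],[0,0,0]],[[0,0,0],[0,0,0]],[[0,0,0],[0,0,0]],[[0,0,0],[0,0,0]],[[0,0,0],[0,0,0]],[[0,0,0],[0,0,0]]]' 30;  python3 -m creep '[[[0,0,-15],[0,0,0]],[[0,0,-25],[0,0,0]],[[0,0,-20],[0,0,0]],[[0,0,0],[0,0,0]],[[0,0,0],[0,0,0]]]'; python3 -c "
from h import *
plan(95.6,427.4,9,60,2)"
```

```text
clock: 18.85
eef_pos: [0.4493, 0.2156, 0.038]
tool_rot: [0.608, 0.794, 0.001, 0.0]
ft_force: [-0.3, 0.2, -0.4]
grip_width: 0.085
grasp_force: 0.0
clock: 19.6
eef_pos: [0.4488, 0.2155, 0.0376]
tool_rot: [0.608, 0.794, 0.001, 0.0]
ft_force: [-0.6, 0.3, 5.1]
grip_width: 0.0475
grasp_force: 62.5
clock: 20.23
eef_pos: [0.4478, 0.215, 0.0964]
tool_rot: [0.608, 0.794, -0.0, -0.0]
ft_force: [-0.3, 0.2, -2.1]
grip_width: 0.0472
grasp_force: 62.0
turn [-0.001 -0.     0.167] per row [-0.0006 -0.0001  0.0836] shift [-203.   -40.5   36.4] q6 85.6063308785258
```

```bash
python3 -m creep '[[[0,0,0],[0,0,0.0836]],[[0,0,0],[0,0,0.0836]],[[-25,-5,0],[0,0,0]],[[-35,-7,0],[0,0,0]],[[-40,-8,0],[0,0,0]],[[-40,-8,0],[0,0,0]],[[-35,-7,0],[0,0,0]],[[-28,-5.5,0],[0,0,0]],[[0,0,20],[0,0,0]],[[0,0,16],[0,0,0]],[[0,0,0],[0,0,0]],[[0,0,0],[0,0,0]]]'; python3 -c "
from h import *
plan(95.6,427.4,9,37.5,1)"
```

```text
clock: 21.72
eef_pos: [0.4277, 0.0094, 0.0608]
tool_rot: [0.672, 0.741, -0.0, -0.0]
ft_force: [-0.1, -0.5, -2.1]
grip_width: 0.0478
grasp_force: 62.1
turn [-0.001 -0.     0.   ] per row [-0.0008 -0.0005  0.0001] shift [-0.4 -0.4 23.3] q6 85.6063308785258
```

```bash
python3 -m creep '[[[0,0,12],[0,0,0]],[[0,0,6],[0,0,0]],[[0,0,3],[0,0,0]],[[0,0,1],[0,0,0]],[[0,0,0.7],[0,0,0]],[[0,0,0],[0,0,0]],[[0,0,0],[0,0,0]]]'
```

```text
clock: 22.6
eef_pos: [0.4281, 0.0093, 0.0384]
tool_rot: [0.672, 0.741, 0.0, -0.0]
ft_force: [0.2, -0.6, -1.6]
grip_width: 0.0472
grasp_force: 62.1
```

```bash
python3 -m creep '[[[0,0,0.5],[0,0,0]],[[0,0,0.5],[0,0,0]],[[0,0,0],[0,0,0]]]'; python3 -m creep '[[[0,0,0],[0,0,0]],[[0,0,0],[0,0,0]],[[0,0,0],[0,0,0]],[[0,0,0],[0,0,0]],[[0,0,-15],[0,0,0]],[[0,0,-30],[0,0,0]],[[0,0,-40],[0,0,0]],[[0,0,0],[0,0,0]],[[0,0,0],[0,0,0]]]' 85; python3 -c "
from h import *
plan(205.4,637,203.4,120,12)"
```

```text
clock: 22.98
eef_pos: [0.4281, 0.0093, 0.0376]
tool_rot: [0.672, 0.741, 0.0, -0.0]
ft_force: [-0.5, -0.8, 2.9]
grip_width: 0.0472
grasp_force: 62.6
clock: 24.1
eef_pos: [0.4276, 0.0093, 0.1219]
tool_rot: [0.672, 0.741, 0.0, -0.0]
ft_force: [0.5, 0.3, 0.5]
grip_width: 0.0851
grasp_force: 0.0
turn [ 0.000e+00 -1.000e-03 -1.916e+00] per row [ 0.     -0.     -0.1597] shift [-272.4   85.5    1.9] q6 -7.691235753626785
```

```bash
python3 -m creep '[[[0,0,0],[0,0,-0.1597]],[[0,0,0],[0,0,-0.1597]],[[0,0,0],[0,0,-0.1597]],[[0,0,0],[0,0,-0.1597]],[[0,0,0],[0,0,-0.1597]],[[0,0,0],[0,0,-0.1597]],[[0,0,0],[0,0,-0.1597]],[[0,0,0],[0,0,-0.1597]],[[0,0,0],[0,0,-0.1597]],[[0,0,0],[0,0,-0.1597]],[[0,0,0],[0,0,-0.1597]],[[0,0,0],[0,0,-0.1597]]]'; python3 -m creep '[[[-34,10.7,0],[0,0,0]],[[-34,10.7,0],[0,0,0]],[[-34,10.7,0],[0,0,0]],[[-34,10.7,0],[0,0,0]],[[-34,10.7,0],[0,0,0]],[[-34,10.7,0],[0,0,0]],[[-34,10.7,0],[0,0,0]],[[-34,10.7,0],[0,0,0]],[[0,0,0],[0,0,0]],[[0,0,0],[0,0,0]],[[0,0,0],[0,0,0]]]'; python3 -c "
from h import *
plan(205.4,637,203.4,37,1)"
```

```text
clock: 25.6
eef_pos: [0.4266, 0.0093, 0.1206]
tool_rot: [-0.222, 0.975, 0.001, -0.002]
ft_force: [-0.4, 0.5, 0.6]
grip_width: 0.0851
grasp_force: 0.0
clock: 26.98
eef_pos: [0.636, 0.2024, 0.1218]
tool_rot: [-0.219, 0.976, 0.0, -0.001]
ft_force: [-0.1, -0.2, 0.0]
grip_width: 0.0851
grasp_force: 0.0
turn [ 0.001 -0.002 -0.001] per row [ 0.0005 -0.0017 -0.0007] shift [-1.4  0.5 84.8] q6 -7.691235753626785
```

```bash
python3 -m creep '[[[-1,0.5,25],[0,0,0]],[[0,0,25],[0,0,0]],[[0,0,20],[0,0,0]],[[0,0,10],[0,0,0]],[[0,0,4],[0,0,0]],[[0,0,0],[0,0,0]],[[0,0,0],[0,0,0]]]' && python3 -m creep '[[[0,0,0],[0,0,0]],[[0,0,0],[0,0,0]],[[0,0,0],[0,0,0]],[[0,0,0],[0,0,0]],[[0,0,0],[0,0,0]],[[0,0,0],[0,0,0]],[[0,0,0],[0,0,0]]]' 20;  python3 -m creep '[[[0,0,-15],[0,0,0]],[[0,0,-25],[0,0,0]],[[0,0,-20],[0,0,0]],[[0,0,0],[0,0,0]],[[0,0,0],[0,0,0]]]'; python3 -c "
from h import *
plan(177.1,444.3,213.5,60,4)"
```

```text
clock: 27.85
eef_pos: [0.6383, 0.2044, 0.0394]
tool_rot: [-0.22, 0.976, 0.0, 0.001]
ft_force: [0.2, -0.4, 0.2]
grip_width: 0.0849
grasp_force: 0.0
clock: 28.72
eef_pos: [0.638, 0.2043, 0.0387]
tool_rot: [-0.22, 0.976, 0.0, 0.0]
ft_force: [-0.5, -0.5, 3.6]
grip_width: 0.0376
grasp_force: 60.7
clock: 29.35
eef_pos: [0.6369, 0.2041, 0.0974]
tool_rot: [-0.22, 0.976, 0.0, -0.001]
ft_force: [-0.0, -0.8, -1.7]
grip_width: 0.0373
grasp_force: 60.2
turn [ 0.    -0.002  0.494] per row [ 1.000e-04 -4.000e-04  1.235e-01] shift [192.8  -0.3  37.4] q6 28.565735703096408
```

```bash
python3 -m creep '[[[0,0,0],[0,0,0.1235]],[[0,0,0],[0,0,0.1235]],[[0,0,0],[0,0,0.1235]],[[0,0,0],[0,0,0.1235]],[[25,0,0],[0,0,0]],[[35,0,0],[0,0,0]],[[40,0,0],[0,0,0]],[[40,0,0],[0,0,0]],[[30,0,0],[0,0,0]],[[21.5,-0.3,0],[0,0,0]],[[0,0,20],[0,0,0]],[[0,0,15],[0,0,0]]]';python3 -m creep '[[[0,0,0],[0,0,0]],[[0,0,0],[0,0,0]]]'; python3 -c "
from h import *
plan(177.1,445.3,213.5,38.7,1)"
```

```text
clock: 30.85
eef_pos: [0.4452, 0.2133, 0.0619]
tool_rot: [0.025, 1.0, -0.0, -0.001]
ft_force: [-0.2, 0.5, -0.9]
grip_width: 0.0373
grasp_force: 60.3
clock: 31.1
eef_pos: [0.4466, 0.2136, 0.0632]
tool_rot: [0.025, 1.0, 0.0, -0.0]
ft_force: [0.9, -0.6, -1.5]
grip_width: 0.0374
grasp_force: 60.3
turn [ 0. -0. -0.] per row [ 0.0003 -0.0004 -0.0004] shift [ 1.3 -0.2 24.5] q6 28.515484320642173
```

```bash
python3 -m creep '[[[1.2,0,13],[0,0,0]],[[0,0,6],[0,0,0]],[[0,0,3],[0,0,0]],[[0,0,1.2],[0,0,0]],[[0,0,0.7],[0,0,0]],[[0,0,0.5],[0,0,0]],[[0,0,0],[0,0,0]],[[0,0,0],[0,0,0]]]'
```

```text
clock: 32.1
eef_pos: [0.4452, 0.2137, 0.0391]
tool_rot: [0.025, 1.0, 0.0, 0.0]
ft_force: [0.4, -0.5, -1.7]
grip_width: 0.0378
grasp_force: 60.3
```

```bash
python3 -m creep '[[[0,0,0.5],[0,0,0]],[[0,0,0.5],[0,0,0]],[[0,0,0],[0,0,0]]]'; python3 -m creep '[[[0,0,0],[0,0,0]],[[0,0,0],[0,0,0]],[[0,0,0],[0,0,0]],[[0,0,0],[0,0,0]],[[0,0,0],[0,0,0]],[[0,0,-15],[0,0,0]],[[0,0,-30],[0,0,0]],[[0,0,-40],[0,0,0]],[[0,0,0],[0,0,0]],[[0,0,0],[0,0,0]]]' 85; python3 -c "
from h import *
plan(177.1,611.3,-218,122,1)"
```

```text
clock: 32.48
eef_pos: [0.4453, 0.2137, 0.0386]
tool_rot: [0.025, 1.0, 0.0, 0.0]
ft_force: [-1.8, -1.3, 5.4]
grip_width: 0.0372
grasp_force: 61.3
clock: 33.72
eef_pos: [0.4451, 0.2136, 0.1233]
tool_rot: [0.025, 1.0, 0.0, 0.0]
ft_force: [-0.4, 0.4, -0.0]
grip_width: 0.085
grasp_force: 0.0
turn [ 0.001  0.001 -0.   ] per row [ 0.0008  0.0006 -0.    ] shift [-187.8 -422.7    1.3] q6 -16.72710083619711
```

```bash
python3 -m creep '[[[-17.1,-38.4,0],[0,0,0]],[[-17.1,-38.4,0],[0,0,0]],[[-17.1,-38.4,0],[0,0,0]],[[-17.1,-38.4,0],[0,0,0]],[[-17.1,-38.4,0],[0,0,0]],[[-17.1,-38.4,0],[0,0,0]],[[-17.1,-38.4,0],[0,0,0]],[[-17.1,-38.4,0],[0,0,0]],[[-17.1,-38.4,0],[0,0,0]],[[-17.1,-38.4,0],[0,0,0]],[[-17.1,-38.4,0],[0,0,0]],[[0,0,0],[0,0,0]]]'; python3 -m creep '[[[0,0,0],[0,0,0]],[[0,0,0],[0,0,0]]]'; python3 - <<'E'
from h import *
plan(177.1,611.3,-218,43,1)
a=vision.camera("top");b=vision.camera("side")
cv2.imwrite("pics/c.png",np.hstack([a["image"][100:320,120:460],b["image"][60:310,180:380][:220]]))
w=cloud(a);z=w[...,2];m=(z>.066)&(z<.085)
for n,(u,v) in dict(ob=(195,250),sq=(300,258),lr=(410,258)).items():
    k=np.zeros(z.shape,bool);k[v-25:v+25,u-25:u+25]=1;p=np.float32(w[m&k][:,:2]*1000)
    if len(p):q=cv2.minAreaRect(p);print(n,np.round(q[0],1),np.round(q[1],1),q[2])
E
```

```text
clock: 35.22
eef_pos: [0.6111, -0.2204, 0.1204]
tool_rot: [0.027, 1.0, 0.0, -0.001]
ft_force: [0.6, 1.0, -0.0]
grip_width: 0.0854
grasp_force: 0.0
clock: 35.48
eef_pos: [0.6109, -0.2164, 0.1222]
tool_rot: [0.025, 1.0, 0.001, -0.001]
ft_force: [0.1, 0.1, 0.7]
grip_width: 0.0854
grasp_force: 0.0
turn [ 0.001 -0.002  0.001] per row [ 0.0012 -0.0017  0.0013] shift [-0.4 -1.6 79.2] q6 -16.72710083619711
ob [444.6 214.7] [38.9 68.2] 87.16405487060547
sq [428.4   9.3] [48.1 47.8] 5.572500705718994
lr [ 435.6 -201. ] [58.8 61.8] 0.461257666349411
```

View pics/c.png

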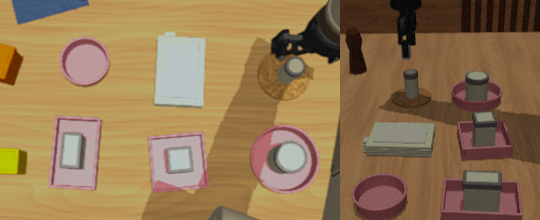

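The large, square and oblong pots are all centred and aligned in their boxes; the small box at (85,62) is empty and the small pot is at (292,68) on the trivet. Picking it up.

```bash
python3 -m creep '[[[0,-1,25],[0,0,0]],[[0,0,25],[0,0,0]],[[0,0,18],[0,0,0]],[[0,0,8],[0,0,0]],[[0,0,3],[0,0,0]],[[0,0,0],[0,0,0]],[[0,0,0],[0,0,0]]]' && python3 -m creep '[[[0,0,0],[0,0,0]],[[0,0,0],[0,0,0]],[[0,0,0],[0,0,0]],[[0,0,0],[0,0,0]],[[0,0,0],[0,0,0]],[[0,0,0],[0,0,0]],[[0,0,0],[0,0,0]]]' 20;  python3 -m creep '[[[0,0,-15],[0,0,0]],[[0,0,-25],[0,0,0]],[[0,0,-20],[0,0,0]],[[0,0,0],[0,0,0]],[[0,0,0],[0,0,0]]]'; python3 - <<'E'
from h import *
c=vision.camera("top");h=cv2.cvtColor(c["image"],cv2.COLOR_BGR2HSV).astype(int)
g=((h[...,0]>160)|(h[...,0]<4))&(h[...,1]>50);w=cloud(c);g&=(w[...,2]>.022)&(w[...,2]<.036);g[:130]=0;g[195:]=0;g[:,:170]=0;g[:,240:]=0
p=np.float32(w[g][:,:2]*1000);e=cv2.fitEllipse(p);print(len(p),e,cv2.minEnclosingCircle(p))
plan(177.1,631.5,201,60,1)
E
```

```text
clock: 36.45
eef_pos: [0.6122, -0.2189, 0.0447]
tool_rot: [0.025, 1.0, -0.0, 0.001]
ft_force: [-0.2, 0.2, -0.2]
grip_width: 0.0849
grasp_force: 0.0
clock: 37.33
eef_pos: [0.6119, -0.2188, 0.0442]
tool_rot: [0.025, 1.0, 0.0, 0.0]
ft_force: [0.0, 0.3, 4.0]
grip_width: 0.0386
grasp_force: 60.3
clock: 37.95
eef_pos: [0.6109, -0.2185, 0.1029]
tool_rot: [0.025, 1.0, 0.0, -0.001]
ft_force: [-0.1, 0.2, -1.5]
grip_width: 0.0386
grasp_force: 60.2
375 ((632.0982055664062, 201.6641387939453), (95.9926528930664, 96.54253387451172), 106.62773132324219) ((632.5453491210938, 201.77517700195312), 51.0621223449707)
turn [ 0.001 -0.002 -0.   ] per row [ 0.0012 -0.0024 -0.0001] shift [4.000e-01 4.199e+02 4.250e+01] q6 20.555741453197726
```

```bash
python3 -m creep '[[[0,28,0],[0,0,0]],[[0,40,0],[0,0,0]],[[0,40,0],[0,0,0]],[[0,40,0],[0,0,0]],[[0,40,0],[0,0,0]],[[0,40,0],[0,0,0]],[[0,40,0],[0,0,0]],[[0,40,0],[0,0,0]],[[0,40,0],[0,0,0]],[[0,40,0],[0,0,0]],[[0,32,0],[0,0,0]],[[0,0,0],[0,0,0]]]'; python3 -m creep '[[[0,0,20],[0,0,0]],[[0,0,20],[0,0,0]],[[0,0,0],[0,0,0]],[[0,0,0],[0,0,0]]]'; python3 -c "
from h import *
plan(177.1,632,201.5,40.2,1)"
```

```text
clock: 39.5
eef_pos: [0.6317, 0.2032, 0.1022]
tool_rot: [0.023, 1.0, -0.0, -0.001]
ft_force: [-0.8, -1.1, -0.7]
grip_width: 0.0385
grasp_force: 60.4
clock: 40.0
eef_pos: [0.633, 0.2, 0.0641]
tool_rot: [0.026, 1.0, 0.0, -0.0]
ft_force: [0.4, 0.8, -1.3]
grip_width: 0.0384
grasp_force: 60.4
turn [ 0.    -0.    -0.001] per row [ 0.0002 -0.0002 -0.0009] shift [ 1.1  1.4 23.9] q6 20.583795704879265
```

```bash
python3 -m creep '[[[1,1,13],[0,0,0]],[[0,0,6],[0,0,0]],[[0,0,2.5],[0,0,0]],[[0,0,1],[0,0,0]],[[0,0,0.5],[0,0,0]],[[0,0,0],[0,0,0]],[[0,0,0],[0,0,0]]]'
```

```text
clock: 40.88
eef_pos: [0.632, 0.2019, 0.0412]
tool_rot: [0.025, 1.0, 0.0, 0.0]
ft_force: [-0.4, -0.8, 0.2]
grip_width: 0.039
grasp_force: 60.4
```

```bash
python3 -m creep '[[[0,0,0.5],[0,0,0]],[[0,0,0.5],[0,0,0]],[[0,0,0],[0,0,0]]]'; python3 -m creep '[[[0,0,0],[0,0,0]],[[0,0,0],[0,0,0]],[[0,0,0],[0,0,0]],[[0,0,0],[0,0,0]],[[0,0,0],[0,0,0]],[[0,0,-15],[0,0,0]],[[0,0,-30],[0,0,0]],[[0,0,-40],[0,0,0]],[[0,0,0],[0,0,0]]]' 85; python3 -m creep '[[[0,-40,0],[0,0,0]],[[0,-40,0],[0,0,0]],[[0,-40,0],[0,0,0]],[[0,-40,0],[0,0,0]],[[0,-40,0],[0,0,0]],[[0,-40,0],[0,0,0]],[[0,-40,0],[0,0,0]],[[0,-40,0],[0,0,0]],[[0,-40,0],[0,0,0]],[[0,-40,0],[0,0,0]],[[0,0,0],[0,0,0]],[[0,0,0],[0,0,0]]]'
python3 - <<'E'
from h import *
a=vision.camera("top");b=vision.camera("side")
cv2.imwrite("pics/d.png",np.hstack([a["image"][100:320,120:460],b["image"][60:310,180:380][:220]]))
w=cloud(a);z=w[...,2];m=(z>.066)&(z<.085)
for n,(u,v) in dict(ob=(195,250),sq=(300,258),lr=(410,258),sr=(200,155)).items():
    k=np.zeros(z.shape,bool);k[v-25:v+25,u-25:u+25]=1;p=np.float32(w[m&k][:,:2]*1000)
    if len(p):q=cv2.minAreaRect(p);print(n,np.round(q[0],1),np.round(q[1],1),q[2])
E
```

```text
clock: 41.25
eef_pos: [0.632, 0.2019, 0.0402]
tool_rot: [0.025, 1.0, 0.0, 0.0]
ft_force: [-0.6, -0.7, 0.8]
grip_width: 0.0381
grasp_force: 60.4
clock: 42.38
eef_pos: [0.6351, 0.2028, 0.1309]
tool_rot: [0.025, 1.0, 0.002, 0.005]
ft_force: [-0.0, 0.2, -0.3]
grip_width: 0.0848
grasp_force: 0.0
clock: 43.88
eef_pos: [0.6113, -0.1974, 0.1245]
tool_rot: [0.025, 1.0, 0.001, -0.0]
ft_force: [-0.6, -0.2, -0.0]
grip_width: 0.0853
grasp_force: 0.0
ob [444.5 214.6] [38.5 67.9] 86.9555435180664
sq [428.4   9. ] [48.  48.2] 5.627623558044434
lr [ 435.2 -200.8] [60.6 60.1] 82.17487335205078
sr [631.6 202.5] [38.7 38.6] 27.308822631835938
```

View pics/d.png

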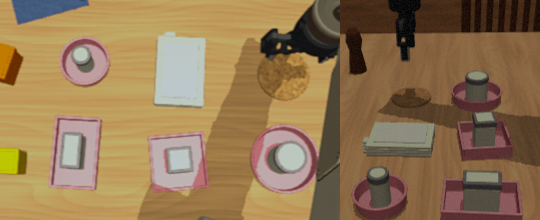

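All four pots stand upright and centred in their own boxes, the small one at (82,57). The trivet is empty and the lids are untouched.

```bash
python3 -c "
from workcell import workorder
print(workorder.job_done())"
```

```text
the job is handed in; nothing more can be done
None
```

The job is handed in at about 44 s of the 144 s allowed: all four pots stand upright within about 2 mm of the middle of their own boxes by camera, the oblong one lengthwise, and the lid stack was left where it was.

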